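Point out the next masking job

TASK

Show the apprentice the next job by pointing, touching and moving nothing: bring your fingertips down from well above to a few centimetres above the middle of the roll of masking tape and stay there for two seconds, then do the same over the one bare copper pendant in the blue tray, and then over the teal-lidded tin that it will go into. Do not come down over any of the silver-coloured pendants. Finish while still pointing at the tin.

Things in the scene. Friction and masses are not known exactly. Their poses are not given: they have to be found in the camera images.
- tape_top (a point): Centre of the top of the roll of cream paper masking tape (loose, lying flat, 68 mm across, 24 mm high, open in the middle); the point is in the middle of the hole, level with the upper face, 24 mm above the worktop.
- copper_pendant_top (a point): The copper-coloured pendant, the only one that is not silver-coloured. Loose. Round pendant blank, 34 mm across, 5.5 mm thick, with a raised rim and a small hanging loop on its edge, lying face up on the floor of one compartment of the blue tray; which compartment changes from run to run. The middle of the upper face, 5.5 mm above the underside; about 8.5 mm above the worktop and 5 mm below the rim of the tray.
- plated_pendant_a_top (a point): A silver-coloured (plated) pendant, not to be pointed at. Loose. Round pendant blank, 34 mm across, 5.5 mm thick, with a raised rim and a small hanging loop on its edge, lying face up on the floor of one compartment of the blue tray; which compartment changes from run to run. The middle of the upper face, 5.5 mm above the underside; about 8.5 mm above the worktop and 5 mm below the rim of the tray.
- plated_pendant_b_top (a point): A silver-coloured (plated) pendant, not to be pointed at. Loose. Round pendant blank, 34 mm across, 5.5 mm thick, with a raised rim and a small hanging loop on its edge, lying face up on the floor of one compartment of the blue tray; which compartment changes from run to run. The middle of the upper face, 5.5 mm above the underside; about 8.5 mm above the worktop and 5 mm below the rim of the tray.
- plated_pendant_c_top (a point): A silver-coloured (plated) pendant, not to be pointed at. Loose. Round pendant blank, 34 mm across, 5.5 mm thick, with a raised rim and a small hanging loop on its edge, lying face up on the floor of one compartment of the blue tray; which compartment changes from run to run. The middle of the upper face, 5.5 mm above the underside; about 8.5 mm above the worktop and 5 mm below the rim of the tray.
- tin_top (a point): Centre of the closed teal lid of the flat tin with light grey sides (loose, 66 x 96 mm, 23 mm high; its long side is its y axis); the point lies on the lid, 23 mm above the worktop.
- work_tray: Blue open tray fixed to the worktop, 124 x 124 mm, 14 mm high, walls, dividers and floor 3 mm, with two by two compartments whose middles lie 30 mm either way from the tray's centre along its x and y axes. Origin at the centre of its underside.
- masking_tape: The roll of tape itself; origin at the centre of its underside.
- hinged_tin: The tin itself; origin at the centre of its underside.
- copper_pendant: The copper pendant itself; origin at the centre of its underside.
- plated_pendant_a: A silver-coloured pendant itself; origin at the centre of its underside.
- plated_pendant_b: A silver-coloured pendant itself; origin at the centre of its underside.
- plated_pendant_c: A silver-coloured pendant itself; origin at the centre of its underside.
- wood_block: Bystander, loose: brown hardwood block, 40 x 85 x 34 mm high, at the left of the worktop. Origin at the centre of its underside.
- paint_jar: Bystander, loose: dark jar with black screw cap, 48 mm across, 66 mm high, behind the tray. Origin at the centre of its underside.
- paint_brush: Bystander, loose: thin brush, 147 mm long along its x axis, 9 mm thick, lying close along the front of the grey rectifier, which is 163 mm high with its front face at x = 0.537, from y = -0.11 to 0.295. Origin at the centre of its underside.
- spare_clip: Bystander, loose: black binder clip with wire handles, 19 x 46 x 13 mm, behind the tray. Origin at the centre of its underside.

How it is judged (in metres and radians):
On the way, in this order (a step that is already met when the one before it is completed fails the run):
1. point at the roll of tape for at least 1.5 s (grasp point within 30 mm of its middle seen from above, 20 to 90 mm above it) (horizontal distance between the grasp point and tape_top below 0.03 m and z of the grasp point in the frame of tape_top between 0.02 and 0.09 m), for 1.5 s.
2. then point at the copper pendant for at least 1.5 s (within 20 mm, 20 to 90 mm above) (horizontal distance between the grasp point and copper_pendant_top below 0.02 m and z of the grasp point in the frame of copper_pendant_top between 0.02 and 0.09 m), for 1.5 s.
3. then point at the tin for at least 1.5 s (within 30 mm, 20 to 90 mm above) (horizontal distance between the grasp point and tin_top below 0.03 m and z of the grasp point in the frame of tin_top between 0.02 and 0.09 m), for 1.5 s.
At the end, for the whole second after the job is handed in: The grasp point is still over the tin: within 30 mm of the middle of the lid seen from above and 20 to 90 mm above it (fingertips up to about 70 mm above the lid); every loose thing is within 6 mm of where it stood (all of step 3 and distance of each of masking_tape, hinged_tin, copper_pendant, plated_pendant_a, plated_pendant_b, plated_pendant_c, wood_block, paint_jar, paint_brush, spare_clip from where it was at the start of the episode below 0.006 m); the robot touches nothing.
It fails at once if the robot touches something (contact force between any of the fingers, the arm and anything else above 0.5 N).
It fails at once if a thing is moved or lifted (distance of any of masking_tape, hinged_tin, copper_pendant, plated_pendant_a, plated_pendant_b, plated_pendant_c, wood_block, paint_jar, paint_brush, spare_clip from where it was at the start of the episode above 0.01 m).
It fails at once if the fingertips come down over a silver-coloured pendant (grasp point within 18 mm of its middle seen from above and less than 65 mm above it) ((horizontal distance between the grasp point and plated_pendant_a_top below 0.018 m and z of the grasp point in the frame of plated_pendant_a_top between -0.05 and 0.065 m) or (horizontal distance between the grasp point and plated_pendant_b_top below 0.018 m and z of the grasp point in the frame of plated_pendant_b_top between -0.05 and 0.065 m) or (horizontal distance between the grasp point and plated_pendant_c_top below 0.018 m and z of the grasp point in the frame of plated_pendant_c_top between -0.05 and 0.065 m)).
It also fails if it takes over 53 s, if anything falls off the work surface, if the arm or the gripper's body presses on something with over 40 N, if the wrist force passes 120 N, or if a joint passes its speed limit or range.

ROBOT

A 6-joint arm with a two-finger parallel gripper is mounted at the origin on a cart in front of the work surface, level with it; the furniture and walls round the work are solid. World frame = base frame: x ahead of the robot, y to its left, z up, the work surface at z = 0. Lengths are in m, angles in degrees, forces in N, time in s.
With the tool pointing down it reaches from about 0.325 to 0.85 m from the base axis. Payload 15.5 kg.
Tool frame: the origin (TCP) lies at the very end of the fingers, on their centre line; the grasp point (between the pads) lies arm.grip_depth behind it (arm.grip_depth is the distance from the TCP to the grasp point, in m); z points along the fingers, y is the direction in which the jaws open and shut (so a half turn about z gives the same grasp; the last joint's range is limited). The gripper opens to 91 mm and grips with 3 to 60 N. Pads are 32 mm wide; open, the fingers measure 118 mm over their backs; the gripper's body (76 mm by 178 mm) begins 60 mm behind the grasp point.
Start: joints at [-69.414, 28.281, 77.091, -0, 74.628, -5.472], TCP at [0.275, -0.561, 0.214] pointing down, gripper open.
Joint ranges: [-166.48, 166.48], [-47.26, 123.95], [12.59, 153.08], [-70.14, 250.14], [6.76, 159.57], [-176.63, 176.63]. Speed limits (degrees/s): [108.29, 108.29, 147.25, 172.46, 172.46, 172.46].

INTERFACE

Orientations are given as a 3x3 rotation matrix whose columns are the frame's x, y, z axes.
In Python, from rig import arm gives the robot as it stands. Calls block until the motion is done:
- arm.move_to(position, orientation): joint-space move of the TCP to a pose.
- arm.move_l(position, orientation=None, feed=0.15): straight line of the TCP; orientation=None keeps the orientation; feed is the mean speed in m/s.
- arm.move_joints(angles): joint-space move.
- arm.grip(opening): finger opening in m; the grip force is fixed at half the most; returns when the fingers have stopped.
- arm.sleep(seconds).
- arm.solve_ik(position, orientation): joint angles nearest the present ones, or None.
- arm.snapshot(name): name is "scene" or "side" or "wrist"; returns the picture (384x512x3 uint8, red, green, blue); there is no depth.
- arm.get_calibration(name): a dict with "intrinsics" (3x3 intrinsics, pixels), "cam_to_world" (4x4, takes a point from camera to world coordinates). Camera axes: x right, y down, z forward; pixel columns grow to the right and rows downward; lengths in m; the calibration is good to about 2 mm. A picture is of the moment at which its call begins: read the wrist's pose just before it. get_calibration takes no time and is no camera call; for the wrist camera it gives the pose at the moment of the call.
A pose or a line that the arm cannot do raises arm.Unreachable and nothing moves.
- arm.sign_off(): hands the job in, once; it reports no verdict.
Readings, each from a call of its own:
- arm.current_t(): time.
- arm.current_joint_positions(): joint angles.
- arm.current_dq(): joint speeds.
- arm.current_tau(): joint torques, N m.
- arm.current_ee_pos(): TCP position.
- arm.current_tool_rot(): TCP orientation.
- arm.current_force(): force on the tool from outside, world axes, zero at the start.
- arm.current_torque(): the same for the moment, N m.
- arm.current_width(): finger opening in m.
Only numpy, scipy, OpenCV 4.12 (cv2) and the standard library are available. Lean on these libraries where they do the work, as an engineer would, in place of code of your own. Each camera call takes 0.05 s, during which the arm holds its last target.

## Working session

There is one attempt and no reset: what is moved stays moved. The work goes in short steps, each a Python script; the robot and the scene stay as the last script left them, time stands still between calls to the robot, and variables do not carry over. Pictures are saved under pics/ and viewed, and the job is handed in when it is done.

```bash
mkdir -p pics; ls; python3 - <<'E'
from rig import arm
import cv2
for n in("scene","side","wrist"):
    im=arm.snapshot(n); cv2.imwrite(f"pics/{n}0.png",im[:,:,::-1])
    c=arm.get_calibration(n); print(n,c["intrinsics"].round(1).tolist(),c["cam_to_world"].round(3).tolist())
print(arm.grip_depth,arm.current_t(),arm.current_tool_rot())
E
```

```text
pics
scene [[391.8, 0.0, 254.4], [0.0, 391.8, 198.4], [0.0, 0.0, 1.0]] [[-0.628, -0.412, 0.66, -0.335], [-0.778, 0.31, -0.547, 0.786], [0.021, -0.857, -0.515, 0.781], [0.0, 0.0, 0.0, 1.0]]
side [[384.6, 0.0, 256.3], [0.0, 384.6, 198.0], [0.0, 0.0, 1.0]] [[-0.879, -0.289, 0.378, 0.188], [-0.476, 0.505, -0.72, 0.759], [0.017, -0.813, -0.582, 0.643], [0.0, 0.0, 0.0, 1.0]]
wrist [[318.0, 0.0, 256.5], [0.0, 318.0, 190.1], [0.0, 0.0, 1.0]] [[0.439, -0.86, -0.261, 0.348], [-0.899, -0.42, -0.126, -0.524], [-0.001, 0.29, -0.957, 0.385], [0.0, 0.0, 0.0, 1.0]]
0.0188 0.15 [[ 8.98355754e-01  4.39268539e-01 -2.98762044e-04]
 [ 4.39268628e-01 -8.98355356e-01  8.52606332e-04]
 [ 1.06128656e-04 -8.97180598e-04 -9.99999592e-01]]
```

View pics/scene0.png

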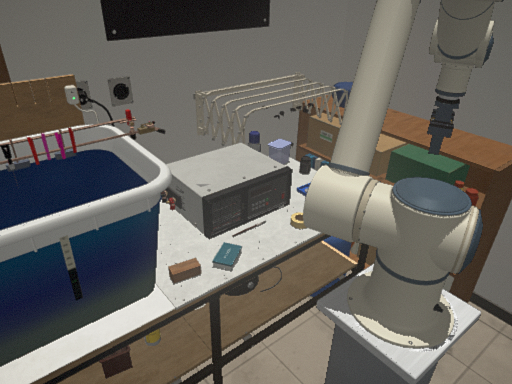

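View pics/side0.png

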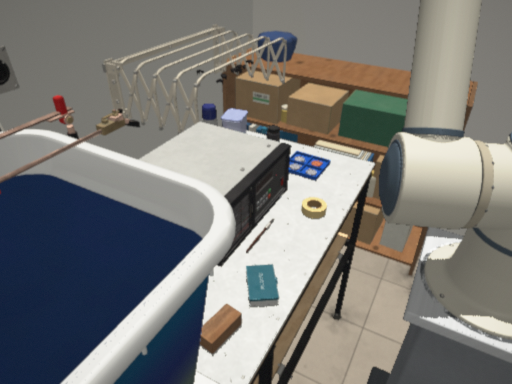

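View pics/wrist0.png

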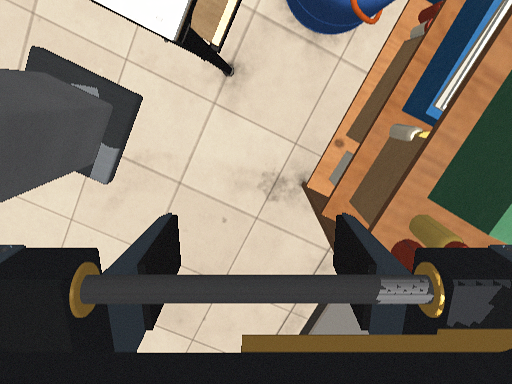

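The side view shows the tape at about (314,208), the tray at about (309,165) and the tin lid at about (262,284). I'll enlarge it and measure.

```bash
cat > h.py <<'E'
import numpy as np
def pix2w(c,u,v,z):
    K=c["intrinsics"];T=c["cam_to_world"]
    d=T[:3,:3]@np.linalg.solve(K,[u,v,1.]);o=T[:3,3]
    return o+d*(z-o[2])/d[2]
E
python3 - <<'E'
from rig import arm
from h import *
import cv2
im=cv2.imread("pics/side0.png")
a=cv2.resize(im[130:230,255:355],None,fx=6,fy=6,interpolation=cv2.INTER_CUBIC)
cv2.imwrite("pics/crop.png",a)
c=arm.get_calibration("side")
for n,u,v,z in[("tape",314,207,.024),("tray",309,165,.0085),("tin",262,283,.023),("tincorner",247,266,.023),("tc2",275,265,.023),("tc3",278,298,.023),("tc4",248,302,.023)]:
    print(n,pix2w(c,u,v,z).round(4))
E
```

```text
tape [ 0.4357 -0.0477  0.024 ]
tray [ 0.5396 -0.2725  0.0085]
tin [0.4332 0.2577 0.023 ]
tincorner [0.4853 0.2301 0.023 ]
tc2 [0.4324 0.1968 0.023 ]
tc3 [0.3861 0.2772 0.023 ]
tc4 [0.4344 0.3159 0.023 ]
```

View pics/crop.png

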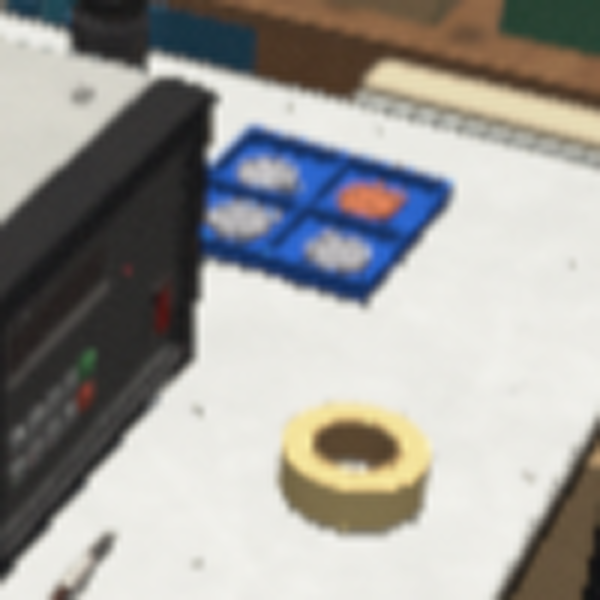

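The crop shows the copper pendant at side pixel (316.8,163.2), in the compartment nearest the camera's right. The tape's top centre is at (314.3,204.5). The tin's corner spacing comes out at 62 x 94 mm, which fits. I'll move above the tape and refine with the wrist camera.

```bash
python3 - <<'E'
from rig import arm
from h import *
import cv2
c=arm.get_calibration("side")
t=pix2w(c,314.3,204.5,.024);p=pix2w(c,316.8,163.2,.0085);print(t,p)
R=np.diag([1.,-1,-1])
arm.move_l([0.275,-.561,.33]); 
arm.move_to([p[0]-.06,p[1],.30],R)
cw=arm.get_calibration("wrist");im=arm.snapshot("wrist");cv2.imwrite("pics/w1.png",im[:,:,::-1]);np.savez("w1.npz",**cw)
arm.move_to([t[0],t[1],.30],R)
cw=arm.get_calibration("wrist");im=arm.snapshot("wrist");cv2.imwrite("pics/w2.png",im[:,:,::-1]);np.savez("w2.npz",**cw)
for k,(u,v,z) in dict(p=(*p[:2],.0085),t=(*t[:2],.024)).items():
  for f in("w1.npz","w2.npz"):
    d=np.load(f);q=d["intrinsics"]@(np.linalg.inv(d["cam_to_world"])@[u,v,z,1])[:3];print(k,f,q[:2]/q[2])
print(arm.current_t(),arm.current_joint_positions(),arm.current_force())
E
```

```text
[ 0.43912622 -0.05876748  0.024     ] [ 0.52180996 -0.29610768  0.0085    ]
p w1.npz [256.54537391 109.61714834]
p w2.npz [426.60535474  93.38260965]
t w1.npz [ 91.83080396 169.38041537]
t w2.npz [256.23616725 154.38103343]
3.35 [-1.54782772e+01  8.44171327e+00  9.33930416e+01 -1.60515223e-02
  7.81399116e+01  7.45884346e+01] [0.18479685 0.53493813 0.12116836]
```

View pics/w1.png

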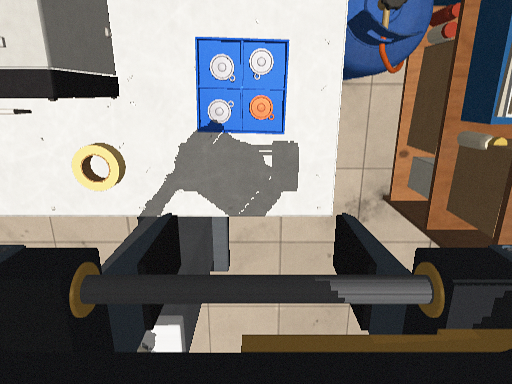

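View pics/w2.png

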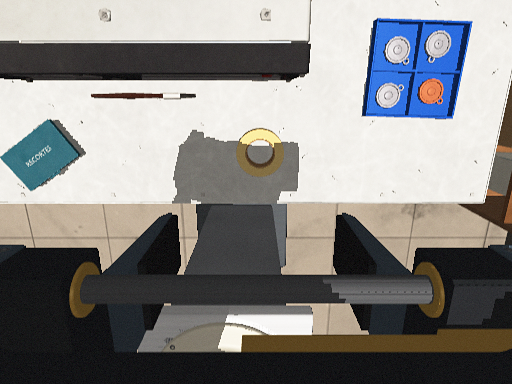

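The w1 picture shows copper at (261,107) and the tape at (98,167). The w2 picture shows copper at (431,91), the tape at (260.5,151.5) and the lid at about (41,154). Everything sits about 5 px from the side-camera prediction, so I'll compute positions from the wrist views and compare.

```bash
python3 - <<'E'
from h import *
w1,w2=np.load("w1.npz"),np.load("w2.npz")
for n,c,u,v,z in[("cop1",w1,261,107,.0085),("cop2",w2,431,91,.0085),("sil1 tl",w1,221.5,67,.0085),("sil tr",w1,261,62,.0085),("sil bl",w1,219,111,.0085),("tape1",w1,98,167,.024),("tape2",w2,260.5,151.5,.024),("tin",w2,41,154,.023),("c",w2,50,120,.023),("c",w2,79,152,.023),("c",w2,34,189,.023),("c",w2,1,153,.023),("brush",w2,145,96,.004),("traycorner",w1,196,38,.014),("tc",w1,288,38,.014)]:
  print(n,pix2w(c,u,v,z).round(4))
E
```

```text
cop1 [ 0.5254 -0.3024  0.0085]
cop2 [ 0.525  -0.3017  0.0085]
sil1 tl [ 0.5781 -0.2485  0.0085]
sil tr [ 0.5844 -0.3022  0.0085]
sil bl [ 0.5199 -0.2431  0.0085]
tape1 [ 0.4426 -0.0682  0.024 ]
tape2 [ 0.4432 -0.0648  0.024 ]
tin [0.4399 0.2477 0.023 ]
c [0.4873 0.2259 0.023 ]
c [0.4427 0.1931 0.023 ]
c [0.3879 0.2683 0.023 ]
c [0.4414 0.3043 0.023 ]
brush [0.5188 0.0979 0.004 ]
traycorner [ 0.6133 -0.2168  0.014 ]
tc [ 0.6132 -0.3374  0.014 ]
```

Both wrist views agree to within about 3 mm, pendant spacing is about 60 mm and the tin sides are 55–66 x 93 mm, all plausible. Next I'll do the pointing, with 2 s holds, vertical approaches and transit at z = 0.30.

```bash
python3 - <<'E'
from rig import arm
from h import *
import cv2
g=arm.grip_depth
def down(p,h,n):
    arm.move_l([p[0],p[1],.30],feed=.2)
    arm.move_l([p[0],p[1],p[2]+h-g],feed=.12); arm.sleep(2.2)
    print(n,arm.current_t(),arm.current_ee_pos().round(4),np.round(arm.current_force(),2))
    cv2.imwrite(f"pics/at_{n}.png",arm.snapshot("side")[:,:,::-1])
down((.442,-.064,.024),.065,"tape")
arm.move_l([.442,-.064,.30],feed=.2)
down((.524,-.300,.0085),.060,"copper")
arm.move_l([.524,-.300,.30],feed=.2)
arm.move_l([.442,-.064,.30],feed=.2)
down((.437,.250,.023),.065,"tin")
a,b,c=[cv2.imread(f"pics/at_{n}.png")[100:384,180:440] for n in("tape","copper","tin")]
cv2.imwrite("pics/at_all.png",np.hstack([a,b,c]))
cv2.imwrite("pics/at_tin_w.png",arm.snapshot("wrist")[:,:,::-1])
E
```

```text
tape 7.8667 [ 0.442  -0.064   0.0702] [0.01 0.12 0.55]
copper 15.05 [ 0.524  -0.3     0.0497] [ 0.04 -0.02  0.01]
tin 23.8917 [0.437  0.25   0.0692] [-0.18  0.03 -0.47]
```

View pics/at_all.png

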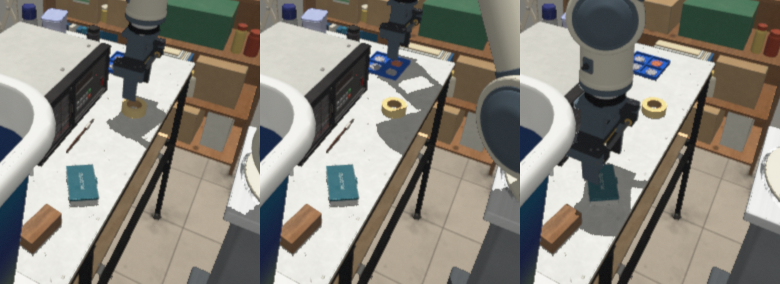

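View pics/at_tin_w.png

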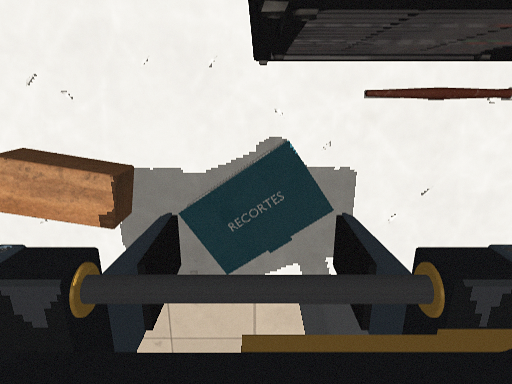

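The side crops show the fingers over each target with nothing displaced. In the wrist view the lid's corners are at about (288,140), (333,210), (228,274) and (180,211). I'll check the lid centre against the TCP, then hand in.

```bash
python3 - <<'E'
from rig import arm
from h import *
c=arm.get_calibration("wrist")
p=pix2w(c,257,209,.023);e=arm.current_ee_pos();d=np.hypot(*(p-e)[:2]);print(p,d)
if d<.012: arm.sign_off();print("signed",arm.current_t())
E
```

```text
[0.43870483 0.25035583 0.023     ] 0.001742490708544016
the job is handed in; nothing more can be done
the job is handed in; nothing more can be done
```

I pointed at the tape, then the copper pendant, then the tin, holding over each for about 2.2 s. I came straight down from z = 0.30 m each time, and handed the job in while still over the tin at about 24 s.

- **Heights:** the grasp point was about 65 mm above the tape, 60 mm above the copper pendant and 65 mm above the lid.
- **Aim:** the last wrist-camera check put the lid's centre 1.7 mm from the TCP seen from above. The side-camera estimates differed from the wrist camera by about 6 mm. I aimed from the wrist views, and the difference is well inside the 20–30 mm limits.
- **Silver pendants:** the wrist pictures put the nearest ones about 60 mm from where I came down over the copper one.
- **Contact:** the side pictures show nothing moved. The wrist force read 0.6 N or less at each hold. It had also read about 0.57 N in free air above the tape, so I take that as noise, but it can't rule out a very light touch. I did not check every bystander's position separately.

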